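# Check a firmness tester on the force checker

### The job

A roll of sealing film has been parked over the post of the force checker: lift it straight up off the post and stand it on its flat end on the round cork mat, and let go of it. Then draw the firmness tester out of its leaning holder and, holding it upright with its tip down inside the ring marked on top of the post, press gently until the sprung cap has sunk about half of its 14 mm travel, never pressing the post hard; finish while still holding the tester in the gripper, pressed there and still, with nothing but its tip on the cap. Leave the glassware, pots and dishes around where they stand.

Things in the scene. Friction and masses are not known exactly. Their poses are not given: they have to be found in the camera images.
- checker: force checker, a grey painted block 130 (its x) x 100 (its y) x 35 mm tall, fixed to the bench, with an upright round steel post at the middle of its top: a fixed sleeve 29 mm across and 22 mm high, and above it a sprung cap up to 27 mm across, whose top is 43 mm above the block (78 mm above the bench) when not pressed. Origin at the centre of the underside, z up.
- cap_top (a point): centre of the cap's flat top face, marked with a dot inside a thin black ring of 17 mm diameter; moves down with the cap; z up
- cap (a joint): how far the sprung cap is pressed straight down, in m: 0 free, 0.014 fully down. The spring takes about 1 N to start and 0.5 N more per mm (about 4.5 N at 7 mm, 8 N fully down); it springs back up when released.
- roll_center (a point): centre (half-way up) of the off-white roll of sealing film: a rigid wound ring 52 mm tall, 62 mm outside diameter, 39 mm bore, about 0.14 kg. At the start it stands on the checker's block around the post, its top 9 mm above the cap's top, with about 5 mm play all round. z along its axis.
- mat: round cork mat, 120 mm diameter, 5 mm thick, fixed to the bench; origin at the centre of its underside
- holder: tester holder fixed to the bench: black foot 100 (x) x 80 (y) x 14 mm with a grey square socket leaning 15 degrees from vertical towards the holder's own -x; inside 32 x 32 mm, 61 mm deep along the slope, outside 42 mm square; mouth about 80 mm above the bench. Origin at the centre of the underside, z up. Draw the tester out along the slope.
- tester: firmness tester, 162 mm long, about 0.18 kg: square aluminium body 26 x 26 mm from 20 to 162 mm above its tip, thin 8 mm steel tip, flat round dial (4 mm proud) on its -x face. Origin at the very end of the tip, z along the body to the upper end, x and y square to its faces. At the start it stands tip down in the leaning socket (15 degrees, its y level), 100 mm of it showing.
- tester_grip (a point): point on the tester's axis 130 mm above its tip and 32 mm below its upper end, where it is best gripped across its two y faces (26 mm apart); same axes as the tester
- tester_tip (a point): the very end of the tester's tip; same axes as the tester
- flask_a: conical glass flask, 68 mm across, 115 mm tall, loose; bystander, origin at centre of underside
- flask_b: another such flask, bystander
- pot_a: brown plastic plant pot, 86 mm across, 72 mm tall, loose; bystander, origin at centre of underside
- pot_b: another such pot, bystander
- dishes: stack of three clear culture dishes, 90 mm across, 43 mm tall, loose; bystander, origin at centre of underside
- jar: glass jar with white lid, 68 mm across, 69 mm tall, loose; bystander, origin at centre of underside
Things that resemble listed ones, but are neither listed nor needed, are in the scene too. Leave any orange or yellow look-alike of the checker alone. What is shaped like the part that bears roll_center but pink is not meant.

How it is judged:
On the way, in this order (a step that is already met when the one before it is completed fails the run):
1. the roll is drawn upwards off the post, still over it and upright (z of roll_center in the frame of checker above 0.105 m and horizontal distance between roll_center and checker below 0.05 m and angle between roll_center's own z axis and vertical below 0.3 rad and contact force between roll and the fingers above 0.2 N), for 0.02 s.
2. the roll stands on the cork mat on its flat end, let go (horizontal distance between roll_center and mat below 0.035 m and height (world z) of roll_center below 0.037 m and angle between roll_center's own z axis and vertical below 0.1 rad and contact force between roll and the fingers below 0.1 N), for 0.2 s.
3. the tester is drawn out of its holder in the gripper (distance between tester_tip and holder above 0.09 m and contact force between tester and the fingers above 1 N), for 0.1 s.
At the end, for the whole second after the job is handed in: The roll stands released on the mat (centres within 35 mm, tilt < 0.1 rad). The gripper holds the tester still, upright within 0.12 rad, tip within 6.5 mm of the cap's centre, the cap pressed 3.5 to 10.5 mm with 1.5 to 9 N by the tip alone; gripper and arm off the cap (all of step 2 and angle between tester_tip's own z axis and vertical below 0.12 rad and horizontal distance between tester_tip and cap_top below 0.0065 m and height (world z) of tester_grip above 0.175 m and contact force between tester and cap between 1.5 and 9 N and value of joint cap between 0.0035 and 0.0105 m and contact force between tester and the fingers above 1 N and contact force between cap and the arm below 0.2 N and contact force between cap and the fingers below 0.2 N and linear speed of tester below 0.02 m/s); the arm keeps its last pose, push and grip.
It fails at once if the checker's cap is pressed hard with the tester (over 20 N) (contact force between tester and cap above 20 N).
It fails at once if the cap or the checker is pushed hard by the gripper or arm (over 20 N) (contact force between checker and the arm above 20 N or contact force between checker and the fingers above 20 N).
It fails at once if glassware, a pot, the dishes or the jar is moved by over 25 mm or tipped (distance of any of flask_a, flask_b, pot_a, pot_b, dishes, jar from where it was at the start of the episode above 0.025 m or angle between any of flask_a, flask_b, pot_a, pot_b, dishes, jar's own z axis and vertical above 0.35 rad).
It also fails if it takes over 58 s, if anything falls off the work surface, if the arm or the gripper's body presses on something with over 40 N, if the wrist force passes 120 N, or if a joint passes its speed limit or range.

### The arm

A 6-joint arm with a two-finger parallel gripper is mounted at the origin on the work surface. World frame = base frame: x ahead of the robot, y to its left, z up, the work surface at z = 0. Lengths are in m, angles in rad, forces in N, time in s.
With the tool pointing down it reaches from about 0.375 to 0.9 m from the base axis. Payload 3.1 kg.
Tool frame: the origin (TCP) lies midway between the tips of the shut fingers; the grasp point (between the pads) lies bot.grip_point_offset behind it (bot.grip_point_offset is the distance from the TCP to the grasp point, in m); x points along the fingers, z is the direction in which the jaws open and shut, and the axes are right-handed (so a half turn about x gives the same grasp; the last joint's range is limited). The gripper opens to 85 mm and grips with 20 to 120 N. Pads are 22 mm wide; open, the fingers measure 114 mm over their backs; the gripper's body (76 mm by 85 mm) begins 54 mm behind the grasp point. The pads swing forward as they close: fully open they stand 13 mm farther back than shut.
Start: joints at [-1.375, 0.527, 1.433, -0, 1.181, -0.178], TCP at [0.229, -0.582, 0.231] pointing down, gripper open.
Joint ranges: [-3.08, 3.08], [-0.75, 2.2], [0.22, 2.44], [-1.43, 4.57], [0, 2.65], [-2.85, 2.85]. Speed limits (rad/s): [2.79, 2.79, 3.14, 3.14, 3.14, 3.14].

### API

Orientations are given as a unit quaternion [w, x, y, z].
In Python, from station import bot gives the robot as it stands.
- The arm moves only by the tool step_arm, never from a script. Its arguments are lists of equal length, an entry for each row: "delta_pos": the shift along the tool's x, y, z in mm, a list of three; "roll": the turn about the tool's x in rad. A call has 1 to 20 rows; each row shifts and turns the commanded pose from where the row before left it, along the tool's axes as they then stand; what a row does not reach is not made up. A row lasts 1/8 s, in which the tool goes at most 62.5 mm and 10.7 degrees, less where a joint would pass 70% of its speed; a pose out of reach is approached as far as the arm can. A call is refused whole if a number of a shift passes 62.5 or a number of a turn 0.188, either way. A call with a gripper value outside its range is refused whole. "fingers" is the opening in per cent of the stroke, from 0 (shut) to 100 (fully open), set as the call begins (left out, the last holds). The fingers move at their own pace and stop on an object; "newtons" is the grip in N (left out, the last holds). Time passes only in rows, so rows that do not move let the fingers close. It gives the time, the measured TCP pose, the force and the opening at its end, in the units of the state.
- bot.get_state(): the state, without advancing time (a new reading comes with each control period).
- bot.snapshot(name): name is "scene" or "top" or "wrist"; returns a dict with "frame" (384x512x3 uint8, blue, green, red), "range_z" (384x512 float32, m along the optical axis (not along the pixel's ray), 0 where there is no reading), "fx", "fy", "cx", "cy" (pixels), "rvec" (rotation vector, rad) and "tvec" (3), from world to camera coordinates, as OpenCV has them; the wrist camera has in their place "mount" (4x4, takes a point from camera to tool coordinates, whose origin is the TCP and whose axes are the tool frame's). Camera axes: x right, y down, z forward; pixel columns grow to the right and rows downward; lengths in m; the calibration is good to about 2 mm. The wrist camera is an equidistant fisheye: a pixel r from the principal point sees the ray r / f radians off the axis. A picture is of the moment at which its call begins: read the wrist's pose just before it.
- bot.close_job(): hands the job in, once; it reports no verdict.
The state is a dict: "t": time; "joint_pos": joint angles; "joint_vel": joint speeds; "joint_efforts": joint torques, N m; "tcp_pos": TCP position; "tool_rot": TCP orientation; "force": force on the tool from outside, world axes, zero at the start; "wrist_torque": the same for the moment, N m; "gripper_width": finger opening in m.
Only numpy, scipy, OpenCV 4.12 (cv2) and the standard library are available. Lean on these libraries where they do the work, as an engineer would, in place of code of your own. Each camera call takes 0.05 s, during which the arm holds its last target. There are 200 camera calls.

## Working session

There is one attempt and no reset: what is moved stays moved. The work goes in short steps, Python scripts to look and compute and a tool call to move; the robot and the scene stay as the last step left them, time stands still between calls to the robot, and variables do not carry over. Pictures are saved under pics/ and viewed, about 8 in all and at most 12, crops included, and the job is handed in when it is done.

Besides the shell and the picture viewer there is one more tool, called after "Request:" by a JSON object that holds its "op" and its "data". step_arm: Moves the arm, as the interface text tells. Its arguments: {"type":"object","properties":{"delta_pos":{"type":"array"},"roll":{"type":"array"},"fingers":{"type":"number"},"newtons":{"type":"number"}},"required":["delta_pos","roll"]}

```bash
mkdir -p pics && ls && python3 - <<'E'
from station import bot
import cv2,pickle
s=bot.get_state(); print(s, bot.grip_point_offset)
for n in("scene","top"):
    d=bot.snapshot(n); pickle.dump(d,open(n+"0.pkl","wb")); cv2.imwrite(f"pics/{n}0.png",cv2.resize(d["frame"],None,fx=1.5,fy=1.5,interpolation=cv2.INTER_CUBIC))
    print(n,d["fx"],d["cx"],d["rvec"],d["tvec"])
E
```

```text
pics
{'t': 0.0, 'joint_pos': array([-1.37451144e+00,  5.28486735e-01,  1.43393814e+00, -1.28511061e-05,
        1.18137471e+00, -1.78489338e-01]), 'joint_vel': array([-7.18092194e-04, -1.50098196e-03, -1.49840685e-03,  2.50892286e-03,
        4.54958417e-05, -8.09899316e-04]), 'joint_efforts': array([ 7.04891263e-04, -4.42351770e+01, -1.78023612e+01, -6.48348737e-05,
        8.48212367e-03, -2.75324425e-06]), 'tcp_pos': array([ 0.22867468, -0.58087971,  0.23030958]), 'tool_rot': array([ 0.58383442,  0.39864312,  0.58495355, -0.39755551]), 'force': array([ 0.25771307, -0.26749419, -0.24034579]), 'wrist_torque': array([-0.03911128, -0.02707578,  0.02864833]), 'gripper_width': 0.08544249046505285} 0.0187
scene 462.7040453822025 255.89501024044202 [ 1.96015869  0.9541869  -0.49016409] [-0.37685107 -0.11851821  1.77704385]
top 475.3468244013289 247.79492769966654 [ 2.14688288 -2.21100952  0.07144618] [0.0775046  0.55438279 1.34647887]
```

View pics/scene0.png

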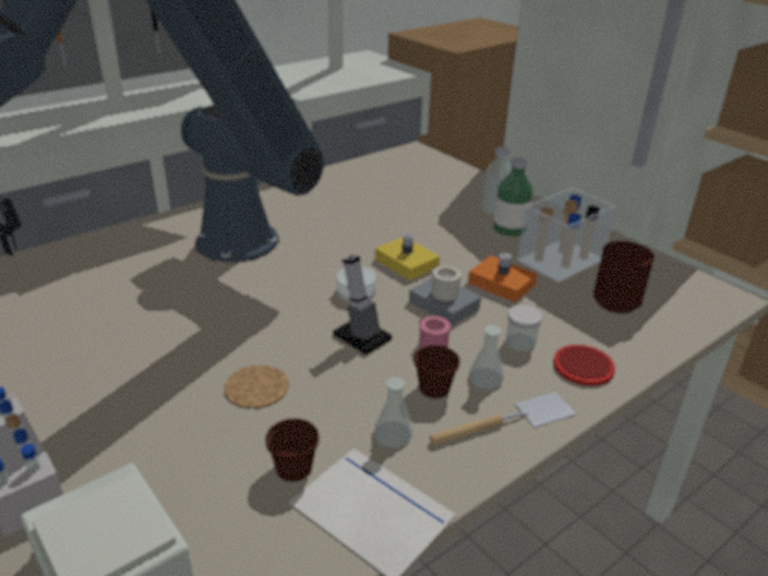

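View pics/top0.png

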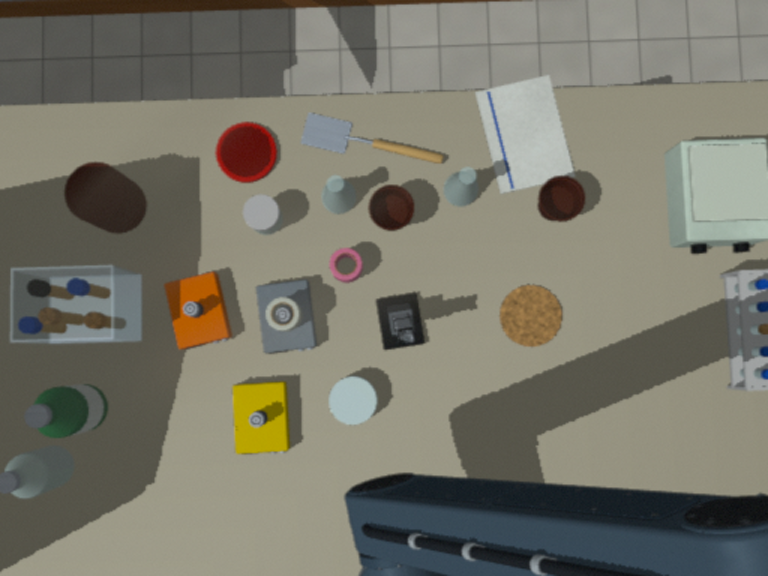

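The scene picture shows the arm at the back left, the cork mat at (257,385), the holder with the tester at (358,300), and the grey checker with the white roll at (446,295). In the top picture the mat is at (531,315), the roll on the grey block at (283,314), and the holder at (401,321). The pink ring at (345,264) and the orange and yellow checkers are look-alikes.

```bash
cat > h.py <<'E'
import numpy as np,cv2,pickle
from scipy.spatial.transform import Rotation as R
def cloud(d):
    h,w=d["range_z"].shape; u,v=np.meshgrid(np.arange(w),np.arange(h)); z=d["range_z"]
    P=np.stack([(u-d["cx"])/d["fx"]*z,(v-d["cy"])/d["fy"]*z,z],-1)
    Rm=cv2.Rodrigues(np.array(d["rvec"]))[0]; return (P-np.ravel(d["tvec"]))@Rm
def rect(P): return cv2.minAreaRect((P[:,:2]*1000).astype(np.float32))
def plane(d,u,v,h):
    Rm=cv2.Rodrigues(np.array(d["rvec"]))[0]; r=np.array([(u-d["cx"])/d["fx"],(v-d["cy"])/d["fy"],1])@Rm
    o=-Rm.T@np.ravel(d["tvec"]); return o+r*(h-o[2])/r[2]
E
python3 - <<'E'
from h import *
d=pickle.load(open("top0.pkl","rb")); C=cloud(d); np.set_printoptions(precision=4,suppress=True)
def reg(u0,v0,u1,v1,zl,zh,full=1):
    P=C[int(v0/1.5):int(v1/1.5),int(u0/1.5):int(u1/1.5)].reshape(-1,3); return P[(P[:,2]>zl)&(P[:,2]<zh)]
print("cam",-cv2.Rodrigues(np.array(d["rvec"]))[0].T@np.ravel(d["tvec"]))
for n,a in dict(bench=(450,230,490,300,-.1,.1),mat=(490,275,575,355,.003,.02),block=(245,265,325,362,.025,.045),roll=(245,265,325,362,.079,.12),
   foot=(365,285,435,360,.009,.02),sock=(365,285,435,360,.06,.095),tester=(365,285,435,360,.12,.3),pink=(320,240,370,290,.03,.08),dish=(325,370,382,430,.025,.06)).items():
    P=reg(*a); print(n,len(P),np.median(P,0),P.min(0),P.max(0),cv2.minEnclosingCircle((P[:,:2]*1000).astype(np.float32)),rect(P))
c=d["frame"][175:245,160:300]
cv2.imwrite("pics/crop0.png",cv2.resize(c,None,fx=5.5,fy=5.5,interpolation=cv2.INTER_CUBIC))
E
```

```text
cam [0.4545 0.0505 1.3846]
bench 1216 [ 0.6246 -0.1302  0.0011] [ 0.5559 -0.1698 -0.0077] [ 0.6936 -0.0909  0.0112] ((624.7866821289062, -130.2230682373047), 77.08953857421875) ((624.9075927734375, -130.2754669189453), (74.67924499511719, 136.65155029296875), 87.79335021972656)
mat 1508 [ 0.5223 -0.2429  0.0059] [ 0.4477 -0.3306  0.003 ] [ 0.6024 -0.1621  0.0142] ((524.4053955078125, -244.81723022460938), 108.46084594726562) ((524.442626953125, -246.44741821289062), (164.2477264404297, 151.30801391601562), 88.23290252685547)
block 1199 [0.5261 0.223  0.036 ] [0.4635 0.1707 0.0255] [0.602  0.2837 0.0448] ((533.9342041015625, 226.93008422851562), 79.51724243164062) ((531.373779296875, 227.04180908203125), (134.19081115722656, 100.95718383789062), 6.004842281341553)
roll 295 [0.5337 0.2255 0.0876] [0.5057 0.1952 0.0791] [0.564  0.256  0.0954] ((534.846435546875, 225.4293212890625), 31.117238998413086) ((534.945068359375, 225.5105438232422), (60.83710479736328, 57.92667007446289), 88.71868896484375)
foot 538 [0.5207 0.0198 0.015 ] [ 0.4511 -0.0573  0.009 ] [0.5849 0.0767 0.0199] ((520.92
[... 408 characters left out ...]
08 0.0058 0.1767] [ 0.471  -0.0096  0.1213] [0.514  0.0211 0.1865] ((491.71826171875, 5.2514519691467285), 23.783496856689453) ((491.9023742675781, 5.981817245483398), (41.46614074707031, 26.550642013549805), 7.728057861328125)
pink 260 [0.6264 0.1099 0.0524] [0.5958 0.0805 0.0302] [0.6567 0.1406 0.0603] ((626.6448364257812, 109.93966674804688), 30.93741798400879) ((626.3157348632812, 110.62960815429688), (59.70606231689453, 60.87188720703125), 88.27001953125)
dish 813 [0.3708 0.1034 0.0442] [0.3275 0.0599 0.0256] [0.4144 0.1476 0.0527] ((370.6735534667969, 103.76318359375), 44.90827941894531) ((370.8728332519531, 103.75714111328125), (87.20870208740234, 86.6902847290039), 88.25833892822266)
```

View pics/crop0.png

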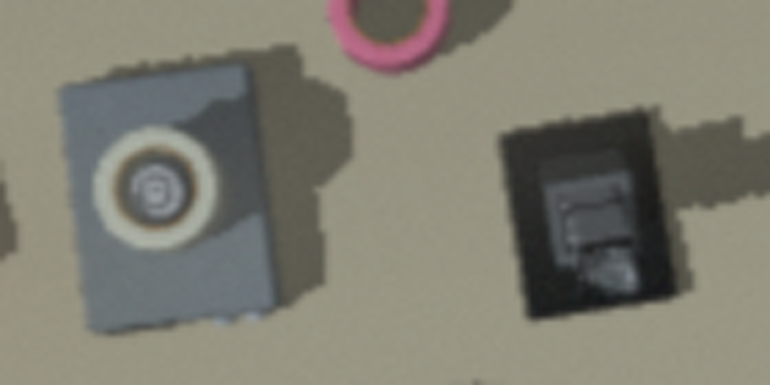

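The enlarged crop shows the grey block with corners near (60,90), (245,65), (280,305) and (90,330). The roll ring is around (155,188), with the cap inside it. The black foot has corners near (500,132), (655,110), (680,297) and (530,320), and the tester leans towards the robot, downward in the picture.

```bash
python3 - <<'E'
from h import *
from station import bot
np.set_printoptions(precision=4,suppress=True)
d=pickle.load(open("top0.pkl","rb"))
def c(u,v,h): return plane(d,u/5.5+160-.4,v/5.5+175-.4,h)[:2]
B=np.array([c(*p,.035) for p in[(60,90),(245,65),(280,305),(90,330)]]); F=np.array([c(*p,.014) for p in[(500,132),(655,110),(680,297),(530,320)]])
for n,X in(("block",B),("foot",F)):
    e=[X[(i+1)%4]-X[i] for i in range(4)]; print(n,X.mean(0),[np.linalg.norm(q) for q in e],"yaw",[np.degrees(np.arctan2(-q[0],q[1]))%180 for q in (e[0],e[2])],[np.degrees(np.arctan2(q[1],q[0])) %180 for q in (e[1],e[3])])
print("cap",c(157,190,.078),"roll",c(155,188,.087))
print("mat",plane(d,531/1.5,315/1.5,.005),"edges",[plane(d,u/1.5,v/1.5,.005)[:2] for u,v in((500,315),(562,315),(531,284),(531,346))])
q=bot.get_state()["tool_rot"]; print(R.from_quat(q,scalar_first=True).as_matrix())
E
```

```text
block [0.5323 0.2255] [np.float64(0.09694610649269893), np.float64(0.12583992787600443), np.float64(0.09883314636132176), np.float64(0.12547677111150854)] yaw [np.float64(6.010134255991318), np.float64(5.809930989026581)] [np.float64(6.980673946017788), np.float64(6.122043113540669)]
foot [0.5178 0.0067] [np.float64(0.08233044588025086), np.float64(0.09899043914278263), np.float64(0.07937605571699963), np.float64(0.09987604513860618)] yaw [np.float64(6.393515210005262), np.float64(7.028847387266463)] [np.float64(5.645026993382771), np.float64(7.349370477768121)]
cap [0.5336 0.2257] roll [0.5341 0.2255]
mat [ 0.5212 -0.2458  0.005 ] edges [array([ 0.523, -0.186]), array([ 0.5195, -0.3055]), array([ 0.5814, -0.2485]), array([ 0.4615, -0.243 ])]
[[-0.0004  0.9306  0.3661]
 [ 0.002   0.3661 -0.9306]
 [-1.      0.0003 -0.002 ]]
```

Request:
{"op": "step_arm", "data": {"delta_pos": [[-20,0,0],[-20,0,0],[-5,40,0],[-5,40,0],[-5,40,0],[-5,40,0],[0,16,-54],[0,16,-54],[0,16,-54],[0,16,-54],[0,16,-54],[0,16,-54],[0,16,-54],[0,16,-54],[0,16,-54],[0,16,-54],[0,16,-54],[0,16,-54],[0,16,-54],[0,16,-54]], "roll": [0.13,0.13,0,0,0,0,0,0,0,0,0,0,0,0,0,0,0,0,0,0], "fingers": 100, "newtons": 40}}

```text
t: 2.6
tcp_pos: [0.5235, 0.2152, 0.291]
tool_rot: [0.528, 0.47, 0.528, -0.471]
force: [0.9, -0.3, -0.1]
gripper_width: 0.0852
```

```bash
cat >> h.py <<'E'
def go(bot,x,y,z):
    s=bot.get_state(); M=R.from_quat(s["tool_rot"],scalar_first=True).as_matrix()
    print("pos",s["tcp_pos"],"delta tool mm",np.round(M.T@(np.array([x,y,z])-s["tcp_pos"])*1000,1)); return M
def wcloud(d,s):
    h,w=d["range_z"].shape; u,v=np.meshgrid(np.arange(w),np.arange(h)); z=d["range_z"]
    a=(u-d["cx"])/d["fx"]; b=(v-d["cy"])/d["fy"]; r=np.hypot(a,b)+1e-9
    k=np.tan(np.minimum(r,1.4))/r; P=np.stack([a*k*z,b*k*z,z],-1); m=np.array(d["mount"])
    P=P@m[:3,:3].T+m[:3,3]; return P@R.from_quat(s["tool_rot"],scalar_first=True).as_matrix().T+s["tcp_pos"]
E
python3 - <<'E'
from h import *
from station import bot
np.set_printoptions(precision=4,suppress=True)
print(go(bot,.534,.2255,.12)); s=bot.get_state(); d=bot.snapshot("wrist"); C=wcloud(d,s); pickle.dump((d,s),open("w1.pkl","wb"))
m=(abs(C[...,0]-.534)<.045)&(abs(C[...,1]-.2255)<.045)&(d["range_z"]>0)
P=C[m&(C[...,2]>.081)&(C[...,2]<.095)]; print(len(P),np.median(P,0),cv2.minEnclosingCircle((P[:,:2]*1000).astype(np.float32)))
Q=C[(d["range_z"]>0)&(np.hypot(C[...,0]-.534,C[...,1]-.2255)<.009)]; print("cap",Q[:,2].mean())
cv2.imwrite("pics/w1.png",cv2.resize(d["frame"],None,fx=1.5,fy=1.5,interpolation=cv2.INTER_CUBIC))
E
```

```text
pos [0.5235 0.2152 0.291 ] delta tool mm [171.   11.7  -9. ]
[[-0.0006  0.9934  0.1147]
 [-0.0004  0.1147 -0.9934]
 [-1.     -0.0006  0.0003]]
1296 [0.5351 0.2249 0.0879] ((534.629150390625, 224.8316650390625), 31.176271438598633)
cap 0.3669087682414174
```

View pics/w1.png

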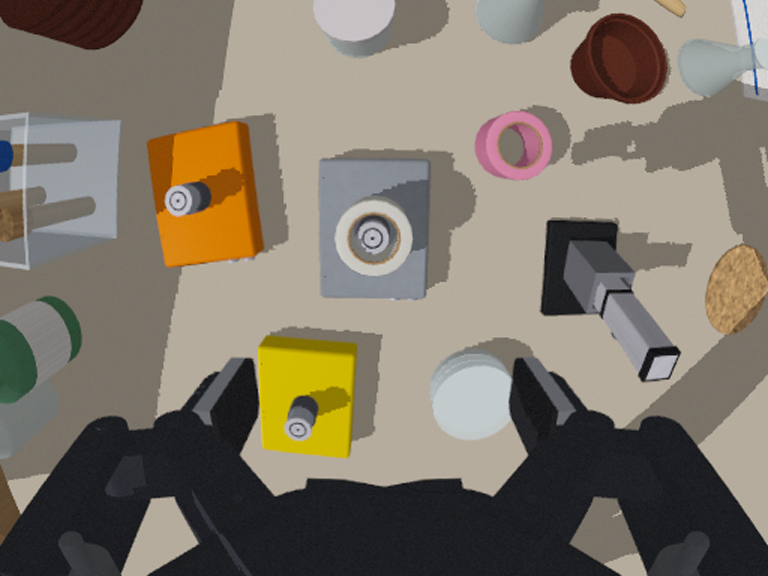

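The wrist view shows the roll around the cap at (374,237) on the grey block, with nothing close to it at finger height. The measured roll centre is (0.5346, 0.2248), its top is at 0.088, and both agree with the top camera.

Request:
{"op": "step_arm", "data": {"delta_pos": [[0,12,-8.5],[40,0,0],[40,0,0],[40,0,0],[40,0,0],[40,0,0],[25,0,0],[15,0,0],[5,0,0],[0,0,0],[0,0,0]], "roll": [0,0,0,0,0,0,0,0,0,0,0]}}

```text
t: 4.03
tcp_pos: [0.5355, 0.2234, 0.0474]
tool_rot: [0.528, 0.471, 0.527, -0.47]
force: [-0.2, -0.4, 0.1]
gripper_width: 0.0851
```

Request:
{"op": "step_arm", "data": {"delta_pos": [[0,0,0],[0,0,0],[0,0,0],[0,0,0],[0,0,0],[0,0,0]], "roll": [0,0,0,0,0,0], "fingers": 0, "newtons": 40}}

```text
t: 4.78
tcp_pos: [0.5351, 0.2235, 0.0475]
tool_rot: [0.528, 0.471, 0.528, -0.47]
force: [-0.5, -0.2, 5.9]
gripper_width: 0.0624
```

Request:
{"op": "step_arm", "data": {"delta_pos": [[-8,0,0],[-15,0,0],[-20,0,0],[-20,0,0],[-30,0,0],[-40,0,0],[-40,0,0],[-40,0,0],[0,0,0]], "roll": [0,0,0,0,0,0,0,0,0]}}

```text
t: 5.9
tcp_pos: [0.5367, 0.2238, 0.2639]
tool_rot: [0.53, 0.473, 0.526, -0.468]
force: [0.4, 1.0, -0.9]
gripper_width: 0.0617
```

```bash
python3 - <<'E'
from h import *
from station import bot
go(bot,.521,-.246,.27)
s=bot.get_state(); print(s["force"],s["gripper_width"])
d=bot.snapshot("top"); C=cloud(d); m=(abs(C[...,0]-.534)<.06)&(abs(C[...,1]-.22)<.06)
P=C[m&(C[...,2]>.06)&(C[...,2]<.088)]; print(len(P),P.mean(0) if len(P) else 0)
w=bot.snapshot("wrist"); cv2.imwrite("pics/w2.png",cv2.resize(w["frame"],None,fx=1.2,fy=1.2))
E
```

```text
pos [0.53673641 0.22378814 0.26393304] delta tool mm [ -7.1 -69.5 464.9]
[ 0.39287277  1.0439201  -0.9358408 ] 0.061674561405878674
16 [0.53183773 0.21713272 0.07454039]
```

View pics/w2.png

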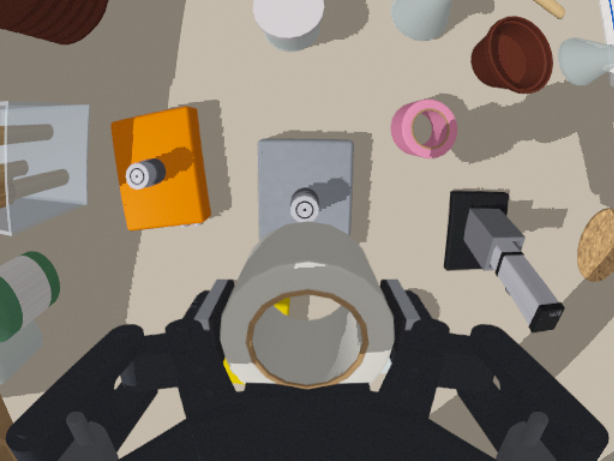

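The wrist view shows the roll held upright in the fingers, clear of the post, with the bare cap at (305,208). Next I carry it over to the mat.

Request:
{"op": "step_arm", "data": {"delta_pos": [[0,-5,15],[0,-5,30],[0,-5,38],[0,-5,38],[0,-5,38],[0,-5,38],[0,-5,38],[0,-5,38],[0,-5,38],[0,-5,38],[0,-5,38],[0,-5,38],[0,-5,30],[0,-5,10],[0,0,0],[0,0,0]], "roll": [0,0,0,0,0,0,0,0,0,0,0,0,0,0,0,0]}}

```text
t: 8.0
tcp_pos: [0.5179, -0.2454, 0.2589]
tool_rot: [0.527, 0.47, 0.529, -0.47]
force: [0.2, 0.2, -1.1]
gripper_width: 0.0622
```

```bash
python3 - <<'E'
from h import *
from station import bot
np.set_printoptions(precision=4,suppress=True)
print(go(bot,.521,-.246,.018))
s=bot.get_state(); print(s["force"],s["gripper_width"])
w=bot.snapshot("wrist"); C=wcloud(w,s); P=C[(C[...,2]>.1)&(np.hypot(C[...,0]-s["tcp_pos"][0],C[...,1]-s["tcp_pos"][1])<.05)&(w["range_z"]>0)]
print(np.percentile(P,[1,10,50,90,99],axis=0))
E
```

```text
pos [ 0.5179 -0.2454  0.2589] delta tool mm [240.9   3.2   1.3]
[[-0.0011  0.9933  0.1153]
 [ 0.0014  0.1153 -0.9933]
 [-1.     -0.0009 -0.0015]]
[ 0.2204  0.2338 -1.1473] 0.06222224444659238
[[ 0.4983 -0.2927  0.2534]
 [ 0.5047 -0.2742  0.2779]
 [ 0.5303 -0.2443  0.3186]
 [ 0.5414 -0.2144  0.3583]
 [ 0.5482 -0.1974  0.3636]]
```

Request:
{"op": "step_arm", "data": {"delta_pos": [[20,3,1],[40,0,0],[40,0,0],[40,0,0],[40,0,0],[30,0,0],[15,0,0],[5,0,0],[4,0,0],[0,0,0]], "roll": [0,0,0,0,0,0,0,0,0,0]}}

```text
t: 9.3
tcp_pos: [0.522, -0.2477, 0.0261]
tool_rot: [0.528, 0.471, 0.527, -0.47]
force: [-0.2, -0.2, -1.9]
gripper_width: 0.0619
```

Request:
{"op": "step_arm", "data": {"delta_pos": [[2,0,0],[2,0,0],[0,0,0]], "roll": [0,0,0]}}

```text
t: 9.68
tcp_pos: [0.5214, -0.2474, 0.0213]
tool_rot: [0.528, 0.471, 0.528, -0.471]
force: [0.4, -0.6, -0.5]
gripper_width: 0.062
```

Request:
{"op": "step_arm", "data": {"delta_pos": [[1.5,0,0],[1,0,0],[0,0,0]], "roll": [0,0,0]}}

```text
t: 10.05
tcp_pos: [0.5214, -0.2473, 0.0187]
tool_rot: [0.528, 0.47, 0.528, -0.471]
force: [-0.4, -0.0, -1.5]
gripper_width: 0.0622
```

Request:
{"op": "step_arm", "data": {"delta_pos": [[1,0,0],[1,0,0],[0,0,0]], "roll": [0,0,0]}}

```text
t: 10.42
tcp_pos: [0.5215, -0.2474, 0.0176]
tool_rot: [0.528, 0.47, 0.528, -0.47]
force: [-1.6, -0.3, 5.4]
gripper_width: 0.0619
```

Request:
{"op": "step_arm", "data": {"delta_pos": [[0,0,0],[0,0,0],[0,0,0],[0,0,0],[0,0,0],[-20,0,0],[-40,0,0],[-40,0,0],[-50,0,0],[-50,0,0],[-40,0,0],[0,0,0]], "roll": [0,0,0,0,0,0,0,0,0,0,0,0], "fingers": 100}}

```text
t: 11.92
tcp_pos: [0.5233, -0.2486, 0.2608]
tool_rot: [0.531, 0.471, 0.525, -0.47]
force: [0.5, -0.6, -0.4]
gripper_width: 0.0857
```

```bash
python3 - <<'E'
from h import *
from station import bot
np.set_printoptions(precision=4,suppress=True)
s=bot.get_state(); print(s["tcp_pos"],s["force"])
w=bot.snapshot("wrist"); C=wcloud(w,s); m=(w["range_z"]>0)&(np.hypot(C[...,0]-.521,C[...,1]+.246)<.06)
P=C[m&(C[...,2]>.05)&(C[...,2]<.065)]; print("roll",len(P),np.median(P,0),cv2.minEnclosingCircle((P[:,:2]*1000).astype(np.float32)))
A=np.c_[P[:,:2],np.ones(len(P))]; print("slopes",np.linalg.lstsq(A,P[:,2],rcond=None)[0])
# tester from wrist and top
d=bot.snapshot("top"); pickle.dump((w,s,d),open("t1.pkl","wb"))
for n,D,r in(("wrist",C,w["range_z"]),("top",cloud(d),d["range_z"])):
    m=(r>0)&(abs(D[...,0]-.50)<.06)&(abs(D[...,1]-.01)<.05)
    for a,b in((.1,.12),(.12,.14),(.14,.16),(.16,.176),(.176,.195)):
        Q=D[m&(D[...,2]>a)&(D[...,2]<b)]
        if len(Q)>5: print(n,a,len(Q),Q.min(0),Q.max(0),Q.mean(0))
cv2.imwrite("pics/w3.png",cv2.resize(w["frame"],None,fx=1.5,fy=1.5))
E
```

```text
[ 0.5233 -0.2486  0.2608] [ 0.5206 -0.5511 -0.4255]
roll 1321 [ 0.5226 -0.2468  0.0578] ((521.3028564453125, -247.10916137695312), 31.267927169799805)
slopes [-0.0021 -0.0013  0.0584]
wrist 0.1 319 [ 0.4854 -0.0094  0.1   ] [0.5206 0.0199 0.12  ] [ 0.5073 -0.0027  0.1103]
wrist 0.12 345 [ 0.4833 -0.0106  0.1201] [0.5139 0.0173 0.14  ] [ 0.5023 -0.0034  0.1302]
wrist 0.14 388 [ 0.4782 -0.0113  0.1401] [0.5097 0.0173 0.16  ] [ 0.4974 -0.0039  0.1504]
wrist 0.16 372 [ 0.4705 -0.0121  0.16  ] [0.5032 0.0168 0.1759] [ 0.49   -0.0044  0.1688]
wrist 0.176 379 [ 0.4724 -0.0119  0.176 ] [0.4995 0.0188 0.1833] [0.4879 0.0022 0.179 ]
top 0.1 17 [ 0.5069 -0.0039  0.1008] [0.518  0.0211 0.1195] [0.5148 0.0087 0.1106]
top 0.12 19 [ 0.4908 -0.003   0.1204] [0.5141 0.0211 0.1399] [0.5079 0.0101 0.1306]
top 0.14 18 [ 0.4795 -0.0046  0.1418] [0.5078 0.0196 0.1597] [0.5026 0.0078 0.1513]
top 0.16 38 [ 0.4711 -0.0096  0.1604] [0.5023 0.0198 0.176 ] [0.4847 0.0067 0.1716]
top 0.176 89 [ 0.4712 -0.0076  0.176 ] [0.4989 0.0181 0.186 ] [0.4868 0.0051 0.1796]
```

View pics/w3.png

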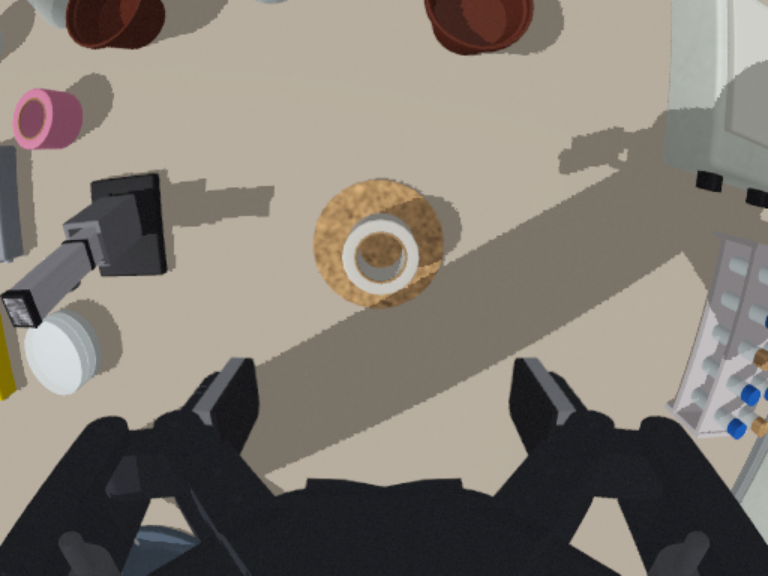

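The roll stands at the middle of the cork mat, about (380,256) in the picture, measured at (0.5215, -0.247) with no tilt. The tester leans in its holder at (20,305). Next I go over the tester.

Request:
{"op": "step_arm", "data": {"delta_pos": [[0,0,-15],[0,0,-30],[0,0,-40],[0,0,-40],[0,0,-40],[0,0,-40],[0,0,-30],[0,1,-20],[0,0,0]], "roll": [0,0,0,0,0,0,0,0,0]}}

```text
t: 13.15
tcp_pos: [0.4916, 0.008, 0.2555]
tool_rot: [0.527, 0.469, 0.53, -0.47]
force: [0.2, -0.2, 0.0]
gripper_width: 0.085
```

```bash
python3 - <<'E'
from h import *
from station import bot
np.set_printoptions(precision=4,suppress=True)
print(go(bot,.4952,.005,.128)); s=bot.get_state(); w=bot.snapshot("wrist"); C=wcloud(w,s)
m=(w["range_z"]>0)&(abs(C[...,0]-.50)<.06)&(abs(C[...,1]-.01)<.05)
for a,b in((.1,.12),(.12,.14),(.14,.16),(.16,.173),(.173,.19)):
    Q=C[m&(C[...,2]>a)&(C[...,2]<b)]
    if len(Q)>5: print(a,len(Q),Q.min(0),Q.max(0),Q.mean(0),rect(Q))
E
```

```text
pos [0.4916 0.008  0.2555] delta tool mm [127.5   3.7   3.6]
[[-0.0036  0.9931  0.1176]
 [ 0.0009  0.1176 -0.9931]
 [-1.     -0.0035 -0.0014]]
0.1 240 [ 0.5109 -0.0053  0.1   ] [0.5201 0.0211 0.12  ] [0.5156 0.0079 0.1097] ((515.5078735351562, 7.677633762359619), (6.184630393981934, 26.31473731994629), 7.210149765014648)
0.12 279 [ 0.5046 -0.0065  0.12  ] [0.5148 0.0197 0.1399] [0.5101 0.0071 0.1302] ((509.8197021484375, 6.857486724853516), (8.321857452392578, 26.087074279785156), 4.661301136016846)
0.14 341 [ 0.4997 -0.0068  0.14  ] [0.5087 0.0192 0.16  ] [0.5046 0.0063 0.1505] ((504.5589294433594, 6.324028015136719), (6.953510284423828, 25.739028930664062), 6.455930709838867)
0.16 257 [ 0.4964 -0.0072  0.1601] [0.5035 0.0187 0.173 ] [0.5002 0.0059 0.1666] ((500.2526550292969, 5.894928932189941), (4.6091156005859375, 25.912084579467773), 7.320798397064209)
0.173 1146 [ 0.4692 -0.0106  0.1731] [0.5004 0.0188 0.1832] [0.4865 0.0042 0.1784] ((484.9900817871094, 3.862338066101074), (28.932052612304688, 26.616819381713867), 7.542243480682373)
```

Request:
{"op": "step_arm", "data": {"delta_pos": [[10,0,3],[30,0,0],[30,0,0],[30,0,0],[17,0,0],[10,0,0],[0,0,0],[0,0,0]], "roll": [0,0,0,0,0,0,0,0]}}

```text
t: 14.2
tcp_pos: [0.4941, 0.0027, 0.1302]
tool_rot: [0.528, 0.471, 0.527, -0.47]
force: [-0.2, -0.8, 0.3]
gripper_width: 0.0852
```

Request:
{"op": "step_arm", "data": {"delta_pos": [[0,0,0],[0,0,0],[0,0,0],[0,0,0],[0,0,0],[0,0,0],[0,0,0],[0,0,0],[0,0,0],[0,0,0]], "roll": [0,0,0,0,0,0,0,0,0,0], "fingers": 0, "newtons": 25}}

```text
t: 15.45
tcp_pos: [0.4937, 0.0034, 0.1301]
tool_rot: [0.528, 0.471, 0.528, -0.47]
force: [-0.6, 2.6, 5.1]
gripper_width: 0.0259
```

Request:
{"op": "step_arm", "data": {"delta_pos": [[-4,-1.1,0],[-7,-1.9,0],[-8,-2.1,0],[-8,-2.1,0],[0,0,0],[0,0,0]], "roll": [0,0,0,0,0,0]}}

```text
t: 16.2
tcp_pos: [0.4864, 0.0022, 0.157]
tool_rot: [0.528, 0.471, 0.528, -0.47]
force: [0.8, 0.3, -0.7]
gripper_width: 0.0255
```

Request:
{"op": "step_arm", "data": {"delta_pos": [[0,4,0],[0,4,0],[0,4,0],[0,4,0],[0,4,0],[0,0,0],[0,0,0]], "roll": [0,0,0,0,0,0,0]}}

```text
t: 17.08
tcp_pos: [0.5065, 0.0047, 0.1567]
tool_rot: [0.528, 0.471, 0.528, -0.47]
force: [-1.8, 0.4, -3.3]
gripper_width: 0.0258
```

```bash
cat >> h.py <<'E'
def tilt(bot,name=None):
    s=bot.get_state(); w=bot.snapshot("wrist"); C=wcloud(w,s); T=(C-s["tcp_pos"])@R.from_quat(s["tool_rot"],scalar_first=True).as_matrix()
    m=(w["range_z"]>0)&(abs(T[...,2])<.012)&(abs(T[...,1])<.05)&(T[...,0]>.004)&(T[...,0]<.2)
    print("t",s["t"],"F",s["force"],"w",s["gripper_width"])
    for a in range(0,180,15):
        q=T[m&(T[...,0]*1000>a)&(T[...,0]*1000<=a+15)]
        if len(q)>5: print(a,len(q),np.median(q,0)*1000,"ymax",q[:,1].max()*1000)
    pickle.dump((w,s),open("tilt.pkl","wb"))
    if name: cv2.imwrite(name,cv2.resize(w["frame"],None,fx=1.5,fy=1.5))
E
python3 - <<'E'
from h import *
from station import bot
np.set_printoptions(precision=4,suppress=True)
tilt(bot,"pics/w4.png")
E
```

```text
t 17.075 F [-1.82    0.3762 -3.3451] w 0.025824261801291826
0 410 [ 9.1893 13.862   0.1568] ymax 15.3658277324826
15 449 [22.1888 15.5693  0.1653] ymax 17.32673920386792
30 363 [36.381  17.7101  0.1757] ymax 19.118972307318277
45 288 [52.3624 19.5585  0.187 ] ymax 21.03233959919956
60 484 [69.8361 23.5685  0.1984] ymax 28.702927603658505
75 261 [81.9961 30.2183  0.2132] ymax 33.15373760956299
90 226 [97.5169 34.3743  0.2185] ymax 36.89460344620905
105 190 [111.973   38.4873  -0.1906] ymax 41.111877061719056
120 125 [128.0042  42.0457   0.2474] ymax 43.58322690117074
135 179 [141.7397  46.4795   0.2574] ymax 49.45772416701476
```

View pics/w4.png

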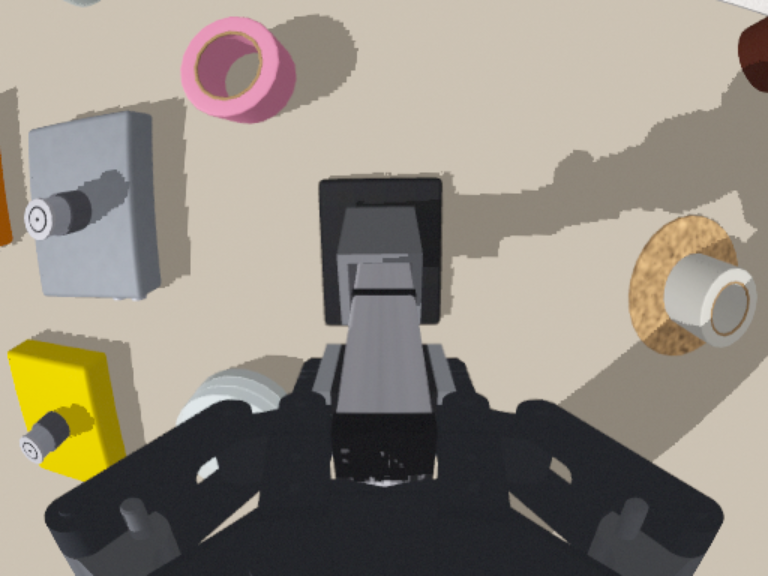

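The wrist view shows the tester held between the fingers, still leaning in the socket. The front face slope is now 7.5°, so the pivoting against the socket wall works, and I push further.

Request:
{"op": "step_arm", "data": {"delta_pos": [[0,4,0],[0,4,0],[0,4,0],[0,1.5,0],[0,0,0],[0,0,0]], "roll": [0,0,0,0,0,0]}}

```text
t: 17.88
tcp_pos: [0.5201, 0.006, 0.1569]
tool_rot: [0.528, 0.471, 0.528, -0.47]
force: [-1.8, -0.3, -1.4]
gripper_width: 0.0258
```

```bash
python3 - <<'E'
from h import *
from station import bot
np.set_printoptions(precision=4,suppress=True)
tilt(bot)
E
```

```text
t 17.875 F [-1.8432 -0.2965 -1.4315] w 0.02583019037137179
0 315 [ 9.1345  8.6508 -0.3887] ymax 9.445810650564582
15 344 [21.7717  8.6116  0.1705] ymax 9.311740015902615
30 274 [35.8914  8.7295  0.1795] ymax 9.481952835849226
45 227 [51.8997  8.5034  0.1948] ymax 9.09718970461922
60 424 [70.1893 10.5547 -0.5237] ymax 14.951117175623727
75 288 [81.9865 16.4214  0.2151] ymax 18.791997490123112
90 246 [97.0773 20.4435  0.2246] ymax 23.10373481528427
105 209 [112.0247  24.5167   0.2361] ymax 26.858421194823464
120 168 [126.856   28.4721  -0.6669] ymax 30.467631352867258
135 479 [142.0814  38.7473   0.2594] ymax 47.95519594828331
150 67 [155.5971  48.3791  -0.734 ] ymax 49.4745499405163
```

The tester is upright now: the face slope is about 0° and its axis sits 4.4 mm to tool -y. I firm up the grip and lift it clear.

Request:
{"op": "step_arm", "data": {"delta_pos": [[0,0,0],[0,0,0],[-3,-1,0],[-10,-0.5,0],[-20,0,0],[-25,0,0],[-25,0,0],[0,0,0],[0,0,0]], "roll": [0,0,0,0,0,0,0,0,0], "fingers": 0, "newtons": 60}}

```text
t: 19.05
tcp_pos: [0.5179, 0.0061, 0.2395]
tool_rot: [0.528, 0.471, 0.528, -0.47]
force: [-0.4, -0.1, -2.0]
gripper_width: 0.0257
```

```bash
python3 - <<'E'
from h import *
from station import bot
np.set_printoptions(precision=4,suppress=True)
tilt(bot,"pics/w5.png")
w,s=pickle.load(open("tilt.pkl","rb"));C=wcloud(w,s); m=w["range_z"]>0
P=C[m&(np.hypot(C[...,0]-.534,C[...,1]-.2255)<.03)&(C[...,2]>.072)&(C[...,2]<.085)]; print("cap",len(P),P.mean(0),cv2.minEnclosingCircle((P[:,:2]*1000).astype(np.float32)))
d=bot.snapshot("top");C=cloud(d);P=C[(np.hypot(C[...,0]-.534,C[...,1]-.2255)<.03)&(C[...,2]>.072)&(C[...,2]<.085)]; print("cap top",len(P),P.mean(0),cv2.minEnclosingCircle((P[:,:2]*1000).astype(np.float32)))
sc=bot.snapshot("scene"); pickle.dump(sc,open("sc1.pkl","wb"))
E
```

```text
t 19.05 F [-0.4444 -0.1392 -1.9792] w 0.02569593060576135
0 320 [ 9.3167  8.7287 -0.1122] ymax 9.374256405668667
15 339 [21.8843  8.7627  0.1662] ymax 9.510517210536628
30 279 [36.1221  8.8514  0.1837] ymax 9.551986341826492
45 219 [52.068   8.6839 -0.5005] ymax 9.230113654416026
60 186 [67.2356  8.6616  0.2008] ymax 9.187173539286313
75 144 [82.7993  8.6491  0.2137] ymax 9.156647277334393
90 8 [90.2047  8.4586  2.6598] ymax 8.505391286518092
150 236 [153.9077  15.3439   0.2705] ymax 19.290533534679334
165 136 [172.0316  20.8619   0.2817] ymax 23.575338351147035
cap 354 [0.5338 0.224  0.0787] ((533.6631469726562, 225.18719482421875), 13.616968154907227)
cap top 72 [0.5331 0.2269 0.079 ] ((532.7623291015625, 226.89425659179688), 12.971766471862793)
```

View pics/w5.png

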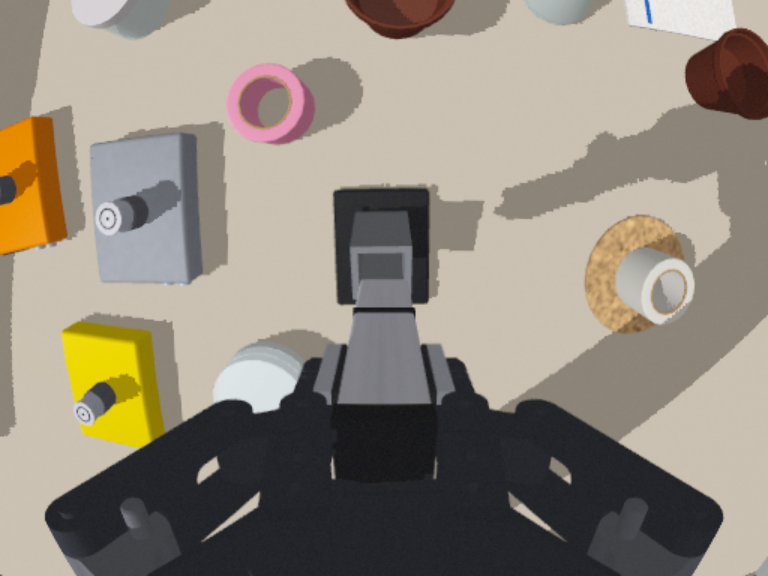

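The tester hangs upright above the holder at (383,265) and clear of it. The grey checker's cap is at (108,217), and the roll stays on the mat at (655,280). The cap centre is about (0.5335, 0.2258) at z 0.0787. Next I carry the tester over the cap.

Request:
{"op": "step_arm", "data": {"delta_pos": [[0,3,-12],[0,6,-27],[0,7,-34],[0,7,-34],[0,7,-34],[0,7,-34],[0,6,-27],[0,2.5,-14],[0,0,0],[0,0,0],[0,0,0]], "roll": [0,0,0,0,0,0,0,0,0,0,0]}}

```text
t: 20.58
tcp_pos: [0.5387, 0.2247, 0.2398]
tool_rot: [0.528, 0.471, 0.528, -0.471]
force: [-0.6, -0.3, -2.5]
gripper_width: 0.0253
```

Request:
{"op": "step_arm", "data": {"delta_pos": [[10,0,0],[15,0,0],[8,0,0],[0,0,0],[0,0,0]], "roll": [0,0,0,0,0]}}

```text
t: 21.2
tcp_pos: [0.5389, 0.2258, 0.2069]
tool_rot: [0.528, 0.471, 0.528, -0.47]
force: [1.2, 0.0, -2.4]
gripper_width: 0.025
```

```bash
python3 - <<'E'
from h import *
from station import bot
np.set_printoptions(precision=4,suppress=True)
tilt(bot); go(bot,.5379,.2262,.195)
w,s=pickle.load(open("tilt.pkl","rb"))
sc=bot.snapshot("scene"); pickle.dump(sc,open("sc2.pkl","wb"))
Rm=cv2.Rodrigues(np.array(sc["rvec"]))[0]; p=Rm@np.array([.5336,.2257,.078])+np.ravel(sc["tvec"]); u,v=sc["fx"]*p[0]/p[2]+sc["cx"],sc["fy"]*p[1]/p[2]+sc["cy"]; print(u,v)
a=cv2.resize(sc["frame"][int(v)-50:int(v)+25,int(u)-40:int(u)+40],(560,525),interpolation=cv2.INTER_CUBIC)
t=bot.snapshot("top")
M=np.array(w["mount"]); MT=R.from_quat(s["tool_rot"],scalar_first=True).as_matrix()
q=M[:3,:3].T@(MT.T@(np.array([.5336,.2257,.078])-s["tcp_pos"])-M[:3,3]); th=np.arctan2(np.hypot(q[0],q[1]),q[2]); k=th/np.hypot(q[0],q[1])
uw,vw=w["fx"]*q[0]*k+w["cx"],w["fy"]*q[1]*k+w["cy"]; print("wrist px",uw,vw)
b=cv2.resize(w["frame"][max(0,int(vw)-37):int(vw)+38,int(uw)-16:int(uw)+17],(231,525),interpolation=cv2.INTER_CUBIC)
cv2.imwrite("pics/c6.png",np.hstack([a,b]))
E
```

```text
t 21.2 F [ 1.2349  0.0292 -2.3762] w 0.02504256969318923
0 316 [ 9.2741  8.7244 -0.1121] ymax 9.316022724369784
15 342 [22.0674  8.7317  0.1693] ymax 9.472027986338462
30 286 [35.8333  8.8347 -0.4436] ymax 9.664271291998107
45 211 [52.3477  8.695   0.1924] ymax 9.16536079873802
60 190 [67.0772  8.6994  0.201 ] ymax 9.1026216566504
75 144 [83.1814  8.6286 -0.5687] ymax 9.078736165116263
90 7 [90.3341  8.4283  5.096 ] ymax 8.503624625949241
120 186 [127.9063   2.7744  -0.6856] ymax 7.927643256098809
135 124 [147.9543   5.7961  -0.225 ] ymax 9.175352010789984
150 66 [157.1628   7.6406   0.2736] ymax 8.965071918228263
165 914 [170.8498  28.199    0.2819] ymax 49.501838848022544
pos [0.539  0.2259 0.2071] delta tool mm [12.1 -1.1 -0.5]
297.41408723695395 182.99839831688345
wrist px 255.2264551209096 189.78205928572285
```

View pics/c6.png

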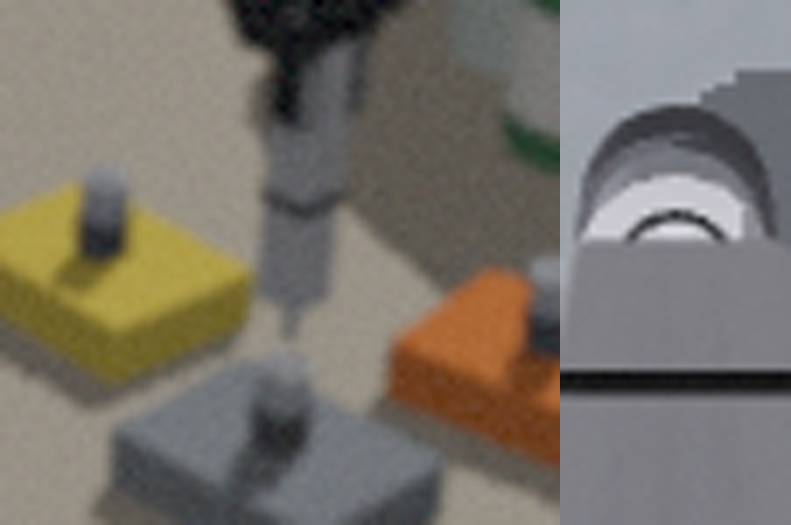

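The crop shows the tip at about (290,335), hanging just over the grey cap whose top is near (282,362). In the wrist inset the ring is centred on the body's column.

```bash
python3 - <<'E'
from h import *
sc=pickle.load(open("sc2.pkl","rb")); Rm=cv2.Rodrigues(np.array(sc["rvec"]))[0]
def pr(x,y,z):
    p=Rm@np.array([x,y,z])+np.ravel(sc["tvec"]); return np.round([(sc["fx"]*p[0]/p[2]+sc["cx"]-257)*7+3,(sc["fy"]*p[1]/p[2]+sc["cy"]-133)*7+3],1)
print("cam",-Rm.T@np.ravel(sc["tvec"]))
print("cap",pr(.5336,.2257,.078),"+10x",pr(.5436,.2257,.078),"+10y",pr(.5336,.2357,.078),"postbase",pr(.5336,.2257,.035))
tx,ty=.539-.0043,.2259-.0005
print("tip",pr(tx,ty,.0965),"body end",pr(tx,ty,.1165), "body up",pr(tx,ty,.15))
C=cloud(sc);P=C[(np.hypot(C[...,0]-.534,C[...,1]-.2255)<.02)&(C[...,2]>.072)&(C[...,2]<.083)]; print(len(P),P.mean(0))
for a in(.12,.13,.14):
    P=C[(np.hypot(C[...,0]-.534,C[...,1]-.2255)<.03)&(C[...,2]>a)&(C[...,2]<a+.01)]; print(a,len(P),P.min(0),P.max(0))
E
```

```text
cam [ 1.43813362 -0.70378253  0.86626206]
cap [285.9 353. ] +10x [300.7 362.1] +10y [301.5 346.3] postbase [279.2 430.3]
tip [290.  320.2] body end [293.2 282.9] body up [298.8 219.3]
33 [0.53498061 0.22086853 0.07721764]
0.12 30 [0.52294554 0.20767741 0.12002522] [0.55173462 0.23467408 0.12967418]
0.13 30 [0.52158094 0.20816945 0.13029333] [0.54920802 0.23319939 0.13997216]
0.14 30 [0.52769837 0.20881658 0.14036688] [0.55072359 0.23782059 0.14963986]
```

Request:
{"op": "step_arm", "data": {"delta_pos": [[4,-1.8,0.5],[4,0,0],[3,0,0],[2,0,0],[0,0,0],[0,0,0]], "roll": [0,0,0,0,0,0]}}

```text
t: 22.1
tcp_pos: [0.5371, 0.225, 0.1939]
tool_rot: [0.528, 0.471, 0.528, -0.47]
force: [0.1, -0.2, -1.3]
gripper_width: 0.025
```

Request:
{"op": "step_arm", "data": {"delta_pos": [[1,0,0],[1,0,0],[0,0,0],[0,0,0]], "roll": [0,0,0,0]}}

```text
t: 22.6
tcp_pos: [0.537, 0.225, 0.1918]
tool_rot: [0.528, 0.471, 0.528, -0.47]
force: [0.7, 0.6, -2.1]
gripper_width: 0.0251
```

Request:
{"op": "step_arm", "data": {"delta_pos": [[1,0,0],[1,0,0],[0,0,0],[0,0,0]], "roll": [0,0,0,0]}}

```text
t: 23.1
tcp_pos: [0.5371, 0.225, 0.19]
tool_rot: [0.528, 0.471, 0.528, -0.47]
force: [0.1, -0.2, -1.2]
gripper_width: 0.0252
```

Request:
{"op": "step_arm", "data": {"delta_pos": [[1,0,0],[1,0,0],[0,0,0],[0,0,0]], "roll": [0,0,0,0]}}

```text
t: 23.6
tcp_pos: [0.5371, 0.2251, 0.1879]
tool_rot: [0.528, 0.471, 0.528, -0.47]
force: [0.4, 0.2, -0.0]
gripper_width: 0.0251
```

Request:
{"op": "step_arm", "data": {"delta_pos": [[1,0,0],[1,0,0],[0,0,0],[0,0,0]], "roll": [0,0,0,0]}}

```text
t: 24.1
tcp_pos: [0.5371, 0.2251, 0.1859]
tool_rot: [0.528, 0.471, 0.528, -0.47]
force: [0.4, -0.2, 0.7]
gripper_width: 0.0252
```

Request:
{"op": "step_arm", "data": {"delta_pos": [[1,0,0],[1,0,0],[0,0,0],[0,0,0]], "roll": [0,0,0,0]}}

```text
t: 24.6
tcp_pos: [0.5371, 0.225, 0.1839]
tool_rot: [0.528, 0.471, 0.528, -0.47]
force: [-0.4, 0.4, 1.7]
gripper_width: 0.0254
```

Request:
{"op": "step_arm", "data": {"delta_pos": [[1,0,0],[1,0,0],[0,0,0],[0,0,0],[0,0,0],[0,0,0]], "roll": [0,0,0,0,0,0]}}

```text
t: 25.35
tcp_pos: [0.5371, 0.225, 0.1819]
tool_rot: [0.528, 0.471, 0.528, -0.47]
force: [0.4, 0.3, 3.3]
gripper_width: 0.0254
```

```bash
python3 - <<'E'
from h import *
from station import bot
np.set_printoptions(precision=4,suppress=True)
tilt(bot)
F=[]
for i in range(5): bot.snapshot("top") if i else 0; F.append(bot.get_state()["force"])
print("F",np.mean(F,0)); s=bot.get_state()
w,_=pickle.load(open("tilt.pkl","rb")); C=wcloud(w,s); r=np.hypot(C[...,0]-.5336,C[...,1]-.2257)
P=C[(w["range_z"]>0)&(r<.016)&(C[...,2]>.06)&(C[...,2]<.082)]; 
T=(P-s["tcp_pos"])@R.from_quat(s["tool_rot"],scalar_first=True).as_matrix()*1000
print("cap z",len(P),np.percentile(P[:,2],[10,50,90,98]),"tool y max",T[:,1].max(),"tool z range",T[:,2].min(),T[:,2].max())
sc=bot.snapshot("scene"); a=cv2.resize(sc["frame"][133:208,257:337],(560,525),interpolation=cv2.INTER_CUBIC)
u=255;v=195; b=cv2.resize(w["frame"][v-37:v+38,u-16:u+17],(231,525),interpolation=cv2.INTER_CUBIC); cv2.imwrite("pics/c7.png",np.hstack([a,b]))
C=cloud(bot.snapshot("top")); P=C[(np.hypot(C[...,0]-.521,C[...,1]+.247)<.045)&(C[...,2]>.045)&(C[...,2]<.07)]; print("roll",P.mean(0))
E
```

```text
t 25.35 F [0.3958 0.3271 3.3332] w 0.02535888919596725
0 313 [ 8.8969  8.7607 -0.3817] ymax 9.63045689879905
15 345 [21.705   8.7453  0.1713] ymax 9.386654862021867
30 284 [36.1046  8.829   0.1785] ymax 9.473593942266525
45 216 [51.8402  8.685  -0.1478] ymax 9.170558940752297
60 189 [67.1066  8.6966  0.2016] ymax 9.357856502690911
75 145 [82.7848  8.6879  0.212 ] ymax 9.066827723346618
90 7 [90.341   8.4269  2.6617] ymax 8.509299398091278
105 151 [112.306    6.2447  -1.5281] ymax 9.960953120786993
120 147 [124.3012   8.3929   0.2481] ymax 11.183149593602531
135 1050 [145.8906  28.4061   0.2626] ymax 49.98479174321758
F [0.2957 0.1623 3.3955]
cap z 165 [0.0663 0.0694 0.0704 0.0711] tool y max 9.960953120787075 tool z range -12.241005361809165 9.995786183123379
roll [ 0.5202 -0.2446  0.0573]
```

View pics/c7.png

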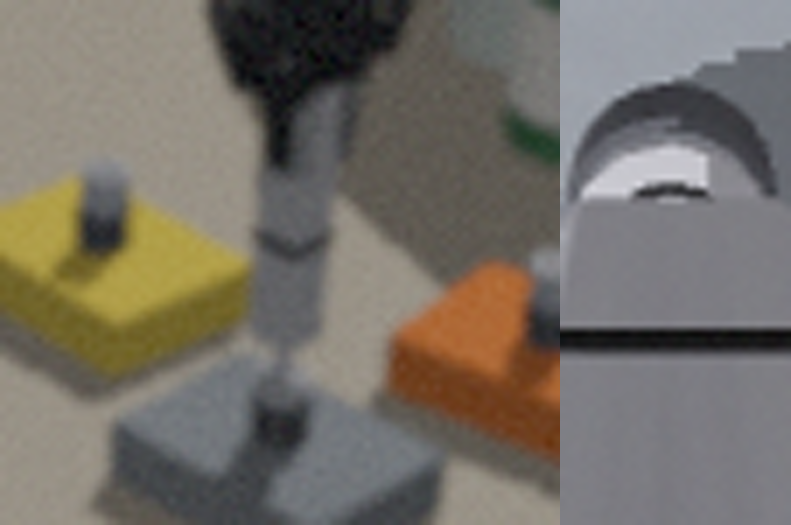

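The crop shows the tip on the middle of the cap at (283,375), with the cap visibly sunk and only the tip on it. The cap top is at about 0.0705, pressed about 8 mm with about 5.2 N. I back off 1 mm to centre the travel.

Request:
{"op": "step_arm", "data": {"delta_pos": [[-1,0,0],[0,0,0],[0,0,0],[0,0,0],[0,0,0],[0,0,0],[0,0,0],[0,0,0]], "roll": [0,0,0,0,0,0,0,0]}}

```text
t: 26.7
tcp_pos: [0.537, 0.225, 0.1828]
tool_rot: [0.528, 0.471, 0.528, -0.47]
force: [0.1, 0.2, 1.9]
gripper_width: 0.0252
```

```bash
python3 - <<'E'
from h import *
from station import bot
np.set_printoptions(precision=4,suppress=True)
s=bot.get_state(); w=bot.snapshot("wrist"); C=wcloud(w,s); r=np.hypot(C[...,0]-.5336,C[...,1]-.2257)
P=C[(w["range_z"]>0)&(r<.0125)&(C[...,2]>.066)&(C[...,2]<.08)]; print("cap z",len(P),np.median(P[:,2]),s["force"],s["tcp_pos"],s["gripper_width"])
if .0685<np.median(P[:,2])<.0745 and 1<s["force"][2]<5: print(bot.close_job())
E
```

```text
cap z 111 0.07072133500354018 [0.1039 0.1673 1.8952] [0.537  0.225  0.1828] 0.025156726249029496
the job is handed in; nothing more can be done
None
```

The job is done and handed in at about t = 26.8 s, well inside the 58 s limit. I got no verdict back.

- **Roll:** I lifted it straight off the post and stood it on the cork mat, then let go. The last close look put it within about 2 mm of the mat's centre with no measurable tilt. A top view before hand-in showed it still there.
- **Tester:** I drew it out along the slope and pivoted it upright in the grip against the socket wall, since the tool itself cannot tilt. Its face slope was about 0° afterwards.
- **Pressing:** The tip is about 1 mm from the cap's centre by the wrist camera.
    - **Depth:** The cap measured about 7–8 mm down, from 0.0787 m free to 0.0707 m.
    - **Force:** The wrist force gave about 3.8–5 N on the cap, with ±0.5 N of noise. That implies 5.5–8 mm of travel. Depth and force differ by 1–2 mm, and both fall inside the 3.5–10.5 mm window.
- **Surroundings:** I did not touch the glassware, pots or dishes.

The scene camera sat a couple of millimetres off the other two. I moved the tip slightly to allow for it, and the later views agreed.

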